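Start a large cup on the capsule coffee machine

TASK

The mug stands under the spout and a fresh capsule is in the machine: push the raised lever on its top down with the fingertips until it clicks shut, then lightly press the large-cup key (the bigger of the two keys with a cup on them) all the way in and let go of it. Nothing is to be picked up; leave the small-cup key, the power key, the mug and the things around the machine alone.

Things in the scene. Friction and masses are not known exactly. Their poses are not given: they have to be found in the camera images.
- machine: capsule coffee machine, white shell, fixed to the table, 120 wide x 330 deep x 215 mm high; origin at the middle of its footprint on the table, x towards its rear (black-lidded water tank), -x towards its round nose with the spout, y to its left seen from the nose, z up. A flat black key panel (top 215 mm above the table) lies behind the lever's hinge, from x = 19 to 93 mm
- lever (a joint): broad steel lever on the machine's head, 50 mm wide, 10 mm thick, 130 mm from hinge to rounded end; angle in rad, 0 = shut (flat along the head towards the nose), growing as it rises, at most 1.2. Starts at 0.6 to 0.95 and stays where it stands when raised; from under about 0.35 a light spring lifts it when let go, unless a hook under its end has clicked under the catch in the nose, in the last 0.1 rad
- lever_pad (a point): the place to push: on the upper face of the lever's rounded end, 105 mm from the hinge line and 7.5 mm above it when shut (228 mm above the table then); z is the outward normal of the lever's upper face, x points along the lever to its hinge. It takes about 2 N, and about 6 to 8 N over the catch
- lever_hinge (a point): middle of the lever's hinge line, 220 mm above the table, 10 mm from the machine's origin towards the nose; the hinge runs along the machine's y. The lever turns about it in the machine's x-z plane
- key_large (a joint): large-cup key: bigger of the two round aluminium keys with a cup pictogram, 27 mm across; travel in m, 0 = out, 0.005 = fully pressed (straight down); spring 0.7 N at the start to 4.2 N at the stop, comes back by itself
- key_large_top (a point): centre of the top face of the large-cup key, 222 mm above the table when out. It and the small-cup key lie side by side, 62 mm apart across the machine, 48 mm behind the machine's origin; which one is on the left varies
- key_large_base: bezel of the large-cup key with its cap, origin 7 mm under the cap's top
- key_small (a joint): small-cup key: smaller round key with a cup pictogram, 16 mm across; same travel and spring
- key_small_top (a point): centre of the top face of the small-cup key
- key_power (a joint): power key: plain round key, 11 mm across, on the panel's middle line near the tank; same travel and spring
- key_power_top (a point): centre of the top face of the power key, 82 mm behind the machine's origin
- mug: empty blue mug, 80 mm across, 88 mm high, loose on the drip grille (18 mm above the table) under the spout; origin under its middle
- spoon: steel spoon, 188 mm long, lying on the table beside the machine; origin under its middle
- honey_jar: round jar of honey with a white lid, 64 mm across, 97 mm high, beside the machine; origin under its middle
- capsule_a: spare aluminium-coloured coffee capsule, 37 mm across its rim, 28 mm high, standing rim down beside the machine; origin under its middle
- capsule_b: spare copper-coloured coffee capsule, same size; origin under its middle
- mandarin: mandarin, 55 mm across, on the table; origin under its middle

How it is judged:
By the outcome, as a careful person would: the job done as asked, in the order asked, and still so for the second after the job is handed in, with the robot touching nothing.
It also fails if it takes over 43 s, if anything falls off the work surface, if the arm or the gripper's body presses on something with over 40 N, if the wrist force passes 120 N, or if a joint passes its speed limit or range.

ROBOT

A 6-joint arm with a two-finger parallel gripper is mounted at the origin on a cart in front of the work surface, level with it; the furniture and walls round the work are solid. World frame = base frame: x ahead of the robot, y to its left, z up, the work surface at z = 0. Lengths are in m, angles in degrees, forces in N, time in s.
With the tool pointing down it reaches from about 0.35 to 0.875 m from the base axis. Payload 4.2 kg.
Tool frame: the origin (TCP) lies at the very end of the fingers, on their centre line; the grasp point (between the pads) lies 19 mm behind it; z points along the fingers, x is the direction in which the jaws open and shut, and the axes are right-handed (so a half turn about z gives the same grasp; the last joint's range is limited). The gripper opens to 87 mm and grips with 3 to 60 N. Pads are 19 mm wide; open, the fingers measure 117 mm over their backs; the gripper's body (75 mm by 190 mm) begins 51 mm behind the grasp point.
Start: joints at [-54.511, 22.042, 0.453, 0, -68.411, -14.817], TCP at [0.221, -0.585, 0.223] pointing down, gripper open.
Joint ranges: [-179.83, 179.83], [-69.29, 118.12], [-61.27, 80.66], [-181.25, 117.63], [-171.15, -9.14], [-177.46, 177.46]. Speed limits (degrees/s): [159.86, 159.86, 180, 180, 180, 180].

INTERFACE

Orientations are given as a 3x3 rotation matrix whose columns are the frame's x, y, z axes.
In Python, from station import r gives the robot as it stands.
- The arm moves only by the tool move_arm, never from a script. Its argument "series" is a list that holds one entry, the list of rows, each a list of 7 numbers: the shift along the tool's x, y, z in cm, then the turn, a rotation vector about the tool's x, y, z in degrees, then the opening, from -1 (shut) to 1 (fully open). In form: [[[dx, dy, dz, wx, wy, wz, fingers], ...]]. A call has 1 to 12 rows; each row shifts and turns the commanded pose from where the row before left it, along the tool's axes as they then stand; what a row does not reach is not made up. A row lasts 1/8 s, in which the tool goes at most 62.5 mm and 10.7 degrees, less where a joint would pass 70% of its speed; a pose out of reach is approached as far as the arm can. A call is refused whole if a number of a shift passes 6.25 or a number of a turn 10.7, either way. A call with a gripper value outside its range is refused whole. The fingers move at their own pace and stop on an object; the grip force is fixed at half the most. Time passes only in rows, so rows that do not move let the fingers close. It gives the time, the measured TCP pose, the force and the opening at its end, in the units of the state.
- r.sense(): the state, without advancing time (a new reading comes with each control period).
- r.capture(name): name is "scene" or "top" or "wrist"; returns a dict with "color" (480x640x3 uint8, blue, green, red), "fx", "fy", "cx", "cy" (pixels), "D" ([k1, k2, p1, p2, k3] as OpenCV has them; the pictures are not rectified), "rvec" (rotation vector, rad) and "tvec" (3), from world to camera coordinates, as OpenCV has them; the wrist camera has in their place "tool_from_camera" (4x4, takes a point from camera to tool coordinates, whose origin is the TCP and whose axes are the tool frame's). Camera axes: x right, y down, z forward; pixel columns grow to the right and rows downward; lengths in m; the calibration is good to about 2 mm. A picture is of the moment at which its call begins: read the wrist's pose just before it. There is no depth.
- r.finish_job(): hands the job in, once; it reports no verdict.
The state is a dict: "time_s": time; "joints": joint angles; "joint_velocities": joint speeds; "effort": joint torques, N m; "tcp_pos": TCP position; "ee_rot": TCP orientation; "wrist_force": force on the tool from outside, world axes, zero at the start; "moment": the same for the moment, N m; "gripper_width": opening from 0.0 (shut) to 1.0 (fully open).
Only numpy, scipy, OpenCV 4.12 (cv2) and the standard library are available. Lean on these libraries where they do the work, as an engineer would, in place of code of your own. Each camera call takes 0.05 s, during which the arm holds its last target.

## Working session

There is one attempt and no reset: what is moved stays moved. The work goes in short steps, Python scripts to look and compute and a tool call to move; the robot and the scene stay as the last step left them, time stands still between calls to the robot, and variables do not carry over. Pictures are saved under pics/ and viewed, and the job is handed in when it is done.

Besides the shell and the picture viewer there is one more tool, called as name([rows], argument=value, ...), one row to a line, values as JSON. move_arm: Moves the arm, as the interface text tells. Its arguments: {"type":"object","properties":{"series":{"type":"array","items":{"type":"array","items":{"type":"array","items":{"type":"number"}}}}},"required":["series"]}

```bash
mkdir -p pics
python3 - <<'E'
from station import r
import cv2
s=r.sense();print(s)
for n in("scene","top"):
    c=r.capture(n);cv2.imwrite(f"pics/{n}0.png",c["color"]);print({k:v for k,v in c.items() if k!="color"})
E
```

```text
{'time_s': 0.0, 'joints': array([-5.45134370e+01,  2.20912795e+01,  3.79354895e-01, -2.96441759e-02,
       -6.84115784e+01, -1.48177565e+01]), 'joint_velocities': array([-0.05244208, -0.06748725, -0.03309609,  0.01447215, -0.00211819,
       -0.00686795]), 'effort': array([-1.08447497e-03, -3.90664029e+01,  1.87402403e+01,  4.21979651e+00,
        1.10013108e-02, -1.95802827e-04]), 'tcp_pos': array([ 0.22041939, -0.58419015,  0.22144955]), 'ee_rot': array([[-3.52785955e-01,  9.35703656e-01, -8.59554666e-04],
       [ 9.35701448e-01,  3.52786991e-01,  2.03439016e-03],
       [ 2.20682602e-03, -8.65822708e-05, -9.99997561e-01]]), 'wrist_force': array([ 0.26675955, -0.19559166, -0.62272993]), 'moment': array([-0.02311204,  0.01818485,  0.01553047]), 'gripper_width': 1.0038301490361203}
{'fx': 538.7196312304736, 'fy': 538.7196312304736, 'cx': 325.790299247389, 'cy': 239.0517655594064, 'D': array([-0.12687418,  0.        ,  0.        ,  0.        ,  0.        ]), 'rvec': array([ 1.63398312, -2.23198206,  0.62798295]), 'tvec': array([0.20586424, 0.5619506 , 0.94388259])}
{'fx': 542.6870000985544, 'fy': 542.6870000985544, 'cx': 322.52805739452384, 'cy': 243.28566125446613, 'D': array([-0.01875354,  0.        ,  0.        ,  0.        ,  0.        ]), 'rvec': array([ 2.22748823, -1.98137551,  0.20841679]), 'tvec': array([-0.03443977,  0.61201279,  1.14281268])}
```

View pics/scene0.png

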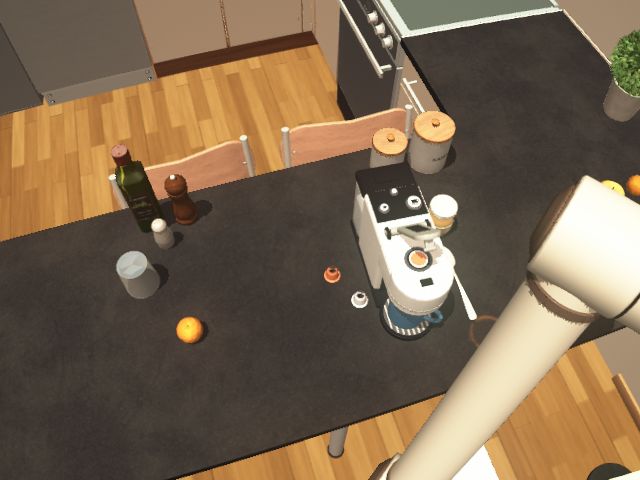

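View pics/top0.png

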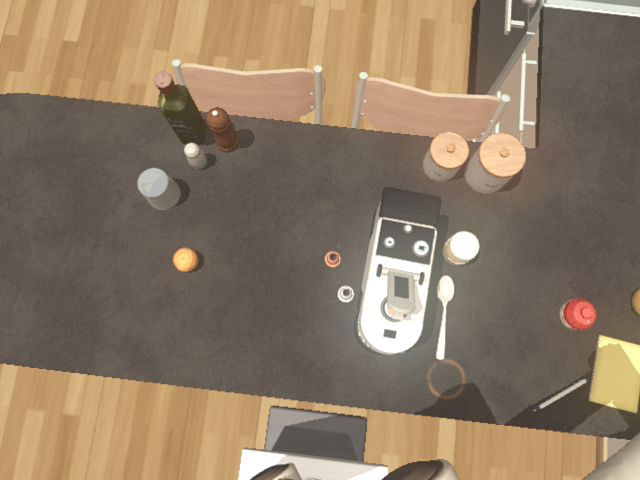

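Run:
```python
import cv2
a=cv2.imread("pics/top0.png")[180:360,340:460];cv2.imwrite("pics/topc.png",cv2.resize(a,None,fx=3.3,fy=3.3,interpolation=cv2.INTER_CUBIC)[:600])
a=cv2.imread("pics/scene0.png")[155:345,340:480];cv2.imwrite("pics/scc.png",cv2.resize(a,None,fx=3,fy=3,interpolation=cv2.INTER_CUBIC))
```

```text
(no output)
```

View pics/topc.png

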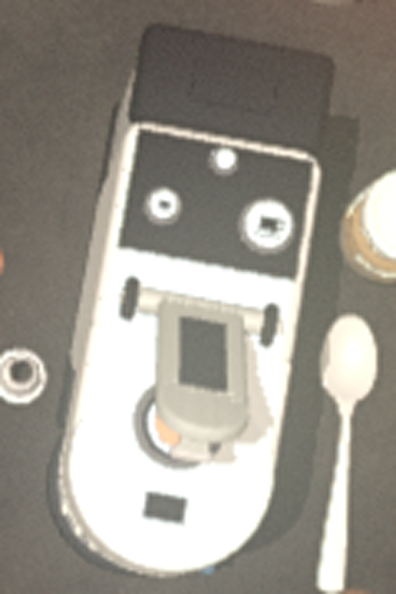

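View pics/scc.png

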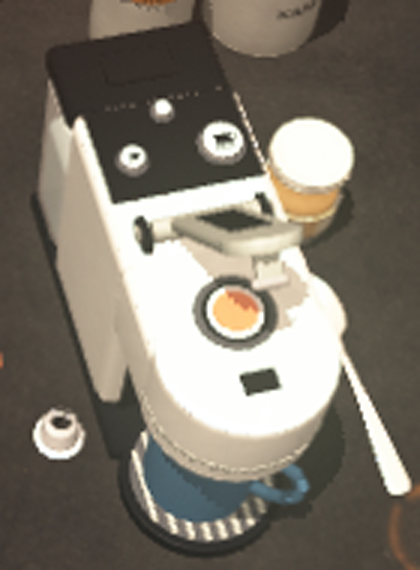

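```bash
cat > h.py <<'E'
import numpy as np,cv2
from scipy.optimize import least_squares
from station import r
def proj(c,P):
    K=np.array([[c["fx"],0,c["cx"]],[0,c["fy"],c["cy"]],[0,0,1]])
    return cv2.projectPoints(np.float64(P).reshape(-1,1,3),c["rvec"],c["tvec"],K,c["D"])[0].reshape(-1,2)
def unproj(c,uv,z):
    K=np.array([[c["fx"],0,c["cx"]],[0,c["fy"],c["cy"]],[0,0,1]])
    n=cv2.undistortPoints(np.float64(uv).reshape(-1,1,2),K,c["D"]).reshape(-1,2)
    R=cv2.Rodrigues(c["rvec"])[0];C=-R.T@c["tvec"]
    d=np.c_[n,np.ones(len(n))]@R
    return C+d*((z-C[2])/d[:,2])[:,None]
def mw(p,L):
    c,s=np.cos(p[2]),np.sin(p[2]);L=np.atleast_2d(L)
    return np.c_[p[0]+c*L[:,0]-s*L[:,1],p[1]+s*L[:,0]+c*L[:,1],L[:,2]]
E
python3 - <<'E'
from h import *
T=r.capture("top");S=r.capture("scene")
L=np.array([[.048,-.031,.222],[.048,.031,.222],[.082,0,.222]])
ut=np.array([[420.9,247.6],[389.4,242.1],[407.9,228.2]]);us=np.array([[413.3,202.3],[384,207.7],[394,191.7]])
for c,u in((T,ut),(S,us)):print(unproj(c,u,.222))
f=lambda p:np.r_[proj(T,mw(p,L))-ut,proj(S,mw(p,L))-us].ravel()
a=least_squares(f,[.6,-.1,0]);p=a.x;print(p,np.degrees(p[2]),a.fun)
def lev(th,d,n):  # along lever d from hinge, normal n
    return [-.01-d*np.cos(th)+n*np.sin(th)*1, 0, .22+d*np.sin(th)+n*np.cos(th)]
for th in(.5,.6,.7,.8,.9,1.0):
    P=mw(p,[lev(th,.13,.0)]);print(th,proj(T,P),proj(S,P))
print(mw(p,L),mw(p,[[-.01,0,.22],[-.115,0,.2275]]))
E
```

```text
[[ 0.59244497 -0.15532293  0.222     ]
 [ 0.59613492 -0.09409574  0.222     ]
 [ 0.62775827 -0.12722619  0.222     ]]
[[ 0.5884487  -0.15193563  0.222     ]
 [ 0.59357807 -0.09141215  0.222     ]
 [ 0.623899   -0.12464849  0.222     ]]
[ 0.5449303  -0.120022   -0.07329001] -4.1992081736319555 [-0.52905173  0.91702507 -0.81269713  0.44877477 -0.66198737  0.4521783
  0.76029583 -1.1300752   0.29950756 -0.75023274  0.12058789 -1.24904378]
0.5 [[394.06536592 333.03660109]] [[433.82455062 264.33093891]]
0.6 [[395.54080978 328.86777196]] [[433.71313444 257.87418293]]
0.7 [[397.08861589 324.02108769]] [[433.30910356 251.00842356]]
0.8 [[398.69014249 318.54205126]] [[432.61253976 243.82287958]]
0.9 [[400.32491031 312.48929572]] [[431.62902735 236.41519303]]
1.0 [[401.97098776 305.93408244]] [[430.36974575 228.8891395 ]]
[[ 0.59053148 -0.15445355  0.222     ]
 [ 0.5950714  -0.09261999  0.222     ]
 [ 0.62671017 -0.1260264   0.222     ]] [[ 0.53495714 -0.11928975  0.22      ]
 [ 0.43023902 -0.11160119  0.2275    ]]
```

move_arm([
  [[0,0,-5,0,0,8.3,-1],[0,0,-5,0,0,8.3,-1],[0,0,-5,0,0,8.3,-1],[0,0,-5,0,0,0,-1],[0,0,0,0,0,0,-1]],
])

```text
time_s: 0.82
tcp_pos: [0.2208, -0.5858, 0.4277]
ee_rot: [[0.074, 0.997, 0.004], [0.997, -0.074, -0.009], [-0.008, 0.005, -1.0]]
wrist_force: [-0.0, -0.4, 0.3]
gripper_width: 0.512
```

```bash
cat >> h.py <<'E'
def mt(p,s):
    d=s["tcp_pos"][:2]-np.array(p[:2]);c,n=np.cos(p[2]),np.sin(p[2])
    return np.array([c*d[0]+n*d[1],-n*d[0]+c*d[1],s["tcp_pos"][2]])
P0=[.54493,-.12002,-.07329]
E
python3 - <<'E'
from h import *
s=r.sense();print(s["time_s"],s["tcp_pos"],s["ee_rot"],s["gripper_width"],s["wrist_force"],mt(P0,s))
E
```

```text
0.825 [ 0.22083016 -0.585825    0.42765118] [[ 0.07387655  0.99725747  0.00444888]
 [ 0.99723173 -0.07383545 -0.00878704]
 [-0.00843446  0.00508572 -0.9999515 ]] 0.5117101167771101 [-0.01497496 -0.37565564  0.34562685] [-0.2891215  -0.48828656  0.42765118]
```

move_arm([
  [[4.5,2.2,0,0,0,0,-1],[4.5,2.2,0,0,0,0,-1],[4.5,2.2,0,0,0,0,-1],[4.5,2.2,0,0,0,0,-1],[4.5,2.2,0,0,0,0,-1],[4.5,2.2,0,0,0,0,-1],[4.5,2.2,0,0,0,0,-1],[4.5,2.2,0,0,0,0,-1],[4.5,2.2,0,0,0,0,-1],[4.5,2.2,0,0,0,0,-1],[3.8,2,0,0,0,0,-1],[0,0,0,0,0,0,-1]],
])

```text
time_s: 2.33
tcp_pos: [0.4968, -0.1135, 0.4206]
ee_rot: [[0.07, 0.998, -0.003], [0.998, -0.07, 0.001], [0.0, -0.003, -1.0]]
wrist_force: [-0.0, -0.4, -0.8]
gripper_width: 0.006
```

Run:
```python
from h import *
s=r.sense();print(s["time_s"],s["tcp_pos"],s["ee_rot"],s["gripper_width"],mt(P0,s))
c=r.capture("wrist");cv2.imwrite("pics/w1.png",c["color"]);print(c["tool_from_camera"],c["fx"],c["cx"],c["cy"],c["D"])
np.savez("w1.npz",tfc=c["tool_from_camera"],pos=s["tcp_pos"],rot=s["ee_rot"],k=[c["fx"],c["fy"],c["cx"],c["cy"]],D=c["D"])
```

```text
2.325 [ 0.49678791 -0.11345131  0.42055095] [[ 6.98532938e-02  9.97551694e-01 -3.33692447e-03]
 [ 9.97557206e-01 -6.98516544e-02  6.05455732e-04]
 [ 3.70883695e-04 -3.37106613e-03 -9.99994249e-01]] 0.00642297026451828 [-0.04849384  0.00302588  0.42055095]
[[ 9.99999938e-01  3.46577349e-04  6.40947468e-05 -3.31553207e-04]
 [-3.50402535e-04  9.58008244e-01  2.86740443e-01 -7.94219497e-02]
 [ 3.79744468e-05 -2.86740448e-01  9.58008306e-01 -1.62139754e-01]
 [ 0.00000000e+00  0.00000000e+00  0.00000000e+00  1.00000000e+00]] 362.6570530154264 321.99286508593036 238.61179228089088 [-0.02236022  0.          0.          0.          0.        ]
```

View pics/w1.png

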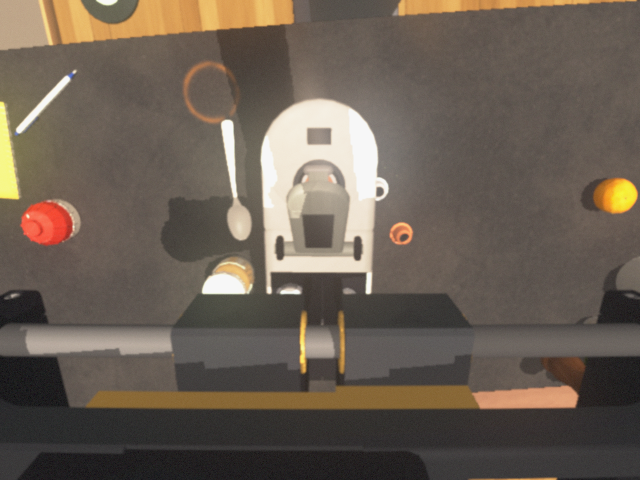

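```bash
cat >> h.py <<'E'
def wun(f,uv,z):
    d=np.load(f);k=d["k"];K=np.array([[k[0],0,k[2]],[0,k[1],k[3]],[0,0,1]])
    n=cv2.undistortPoints(np.float64(uv).reshape(-1,1,2),K,d["D"]).reshape(-1,2)
    M=np.eye(4);M[:3,:3]=d["rot"];M[:3,3]=d["pos"];M=M@d["tfc"]
    v=np.c_[n,np.ones(len(n))]@M[:3,:3].T;C=M[:3,3]
    return C+v*((z-C[2])/v[:,2])[:,None]
def toM(p,w):
    c,n=np.cos(p[2]),np.sin(p[2]);d=w[:,:2]-np.array(p[:2])
    return np.c_[d@[c,n],d@[-n,c]]
E
python3 - <<'E'
from h import *
w=wun("w1.npz",[[280,247],[358,247],[319,135],[266,272],[372,272]],.222);print(w,toM(P0,w))
d=np.load("w1.npz")
M=np.eye(4);M[:3,:3]=d["rot"];M[:3,3]=d["pos"];M=np.linalg.inv(M@d["tfc"]);k=d["k"]
for th in(.6,.7,.8,.9,1.):
    L=[[-.01-.13*np.cos(th)+n*np.sin(th),0,.22+.13*np.sin(th)+n*np.cos(th)] for n in(.007,-.003)]
    q=(M[:3,:3]@mw(P0,L).T).T+M[:3,3];print(th,k[2]+k[0]*q[:,0]/q[:,2],k[3]+k[1]*q[:,1]/q[:,2])
a=cv2.imread("pics/w1.png")[90:290,240:400];cv2.imwrite("pics/w1c.png",cv2.resize(a,None,fx=3,fy=3,interpolation=cv2.INTER_CUBIC))
E
```

```text
[[ 0.53060817 -0.16005463  0.222     ]
 [ 0.53628319 -0.07871672  0.222     ]
 [ 0.42101231 -0.11129215  0.222     ]
 [ 0.55746405 -0.17784994  0.222     ]
 [ 0.5653409  -0.06495126  0.222     ]] [[-0.01135187 -0.04097586]
 [-0.01164801  0.04055925]
 [-0.12422412 -0.00036938]
 [ 0.01673496 -0.0567569 ]
 [ 0.01632373  0.05641548]]
0.6 [318.68997201 318.78731917] [150.59449557 142.60450883]
0.7 [318.56457485 318.66174543] [162.94290708 153.43423538]
0.8 [318.44226251 318.53702891] [177.13708829 166.20597622]
0.9 [318.326147   318.41610071] [192.9691496  180.77865612]
1.0 [318.21941805 318.30209794] [210.14478233 196.92447963]
```

View pics/w1c.png

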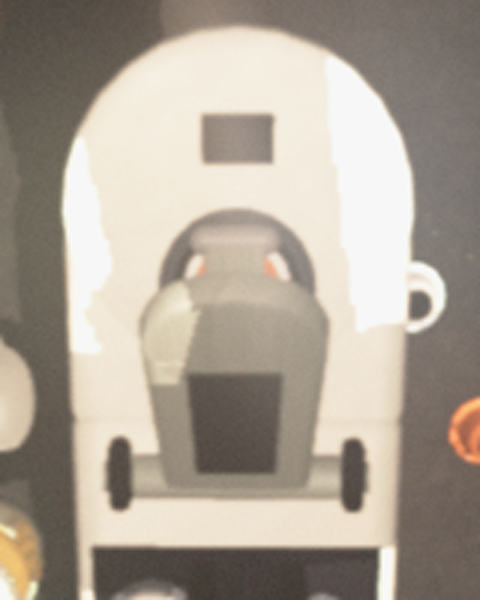

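move_arm([
  [[-0.3,-0.6,3,0,0,0,-1],[0,-0.6,3,0,0,0,-1],[0,-0.4,2.5,0,0,0,-1],[0,0,0.5,0,0,0,-1],[0,0,0,0,0,0,-1]],
])

```text
time_s: 3.0
tcp_pos: [0.4798, -0.1182, 0.3331]
ee_rot: [[0.075, 0.997, 0.001], [0.997, -0.075, -0.001], [-0.0, 0.001, -1.0]]
wrist_force: [-0.6, 0.1, 0.6]
gripper_width: 0.005
```

Run:
```python
from h import *
s=r.sense();print(s["time_s"],s["tcp_pos"],s["wrist_force"],mt(P0,s))
for n in("scene","top"):
    c=r.capture(n)["color"];cv2.imwrite(f"pics/{n}2.png",cv2.resize(c[130:350,320:500],None,fx=2.7,fy=2.7))
```

```text
3.0 [ 0.47982605 -0.11823273  0.33308057] [-0.63010419  0.11662695  0.56182882] [-0.06506005 -0.00298473  0.33308057]
```

View pics/scene2.png

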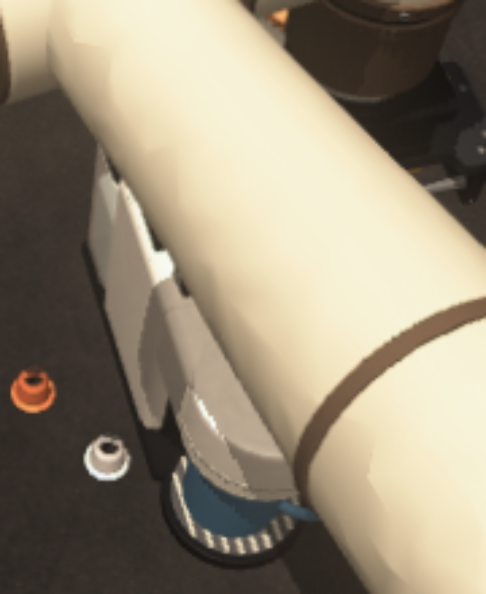

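move_arm([
  [[0.3,0,1,0,0,0,-1],[0,0,1,0,0,0,-1],[0,-0.85,0.7,0,0,0,-1],[0,-0.85,0.75,0,0,0,-1],[0,0,0,0,0,0,-1]],
])

```text
time_s: 3.72
tcp_pos: [0.4619, -0.1133, 0.2977]
ee_rot: [[0.074, 0.997, -0.001], [0.997, -0.074, 0.0], [-0.0, -0.001, -1.0]]
wrist_force: [0.3, -0.1, 0.4]
gripper_width: 0.007
```

Run:
```python
from h import *
s=r.sense();print(s["time_s"],s["tcp_pos"],s["wrist_force"],mt(P0,s))
c=r.capture("wrist")["color"];cv2.imwrite("pics/w3.png",c)
```

```text
3.725 [ 0.46191973 -0.11331177  0.29765725] [ 0.34542194 -0.09226351  0.35989666] [-0.08327864  0.00061184  0.29765725]
```

View pics/w3.png

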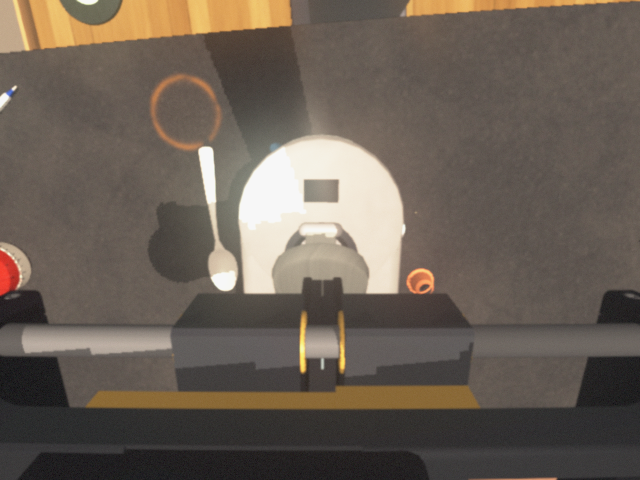

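move_arm([
  [[0,-0.7,0.85,0,0,0,-1],[0,-0.7,0.9,0,0,0,-1],[0,-0.5,1,0,0,0,-1],[0,-0.5,1,0,0,0,-1],[0,0,0,0,0,0,-1]],
])

```text
time_s: 4.4
tcp_pos: [0.438, -0.1115, 0.2595]
ee_rot: [[0.074, 0.997, -0.003], [0.997, -0.074, 0.0], [-0.0, -0.003, -1.0]]
wrist_force: [-0.8, 0.7, 0.3]
gripper_width: 0.005
```

Run:
```python
from h import *
s=r.sense();print(s["time_s"],s["tcp_pos"],s["wrist_force"],mt(P0,s))
c=r.capture("wrist")["color"];cv2.imwrite("pics/w4.png",c)
```

```text
4.4 [ 0.43804687 -0.11149846  0.25950959] [-0.79367873  0.70215197  0.29993679] [-0.10722018  0.00067221  0.25950959]
```

View pics/w4.png

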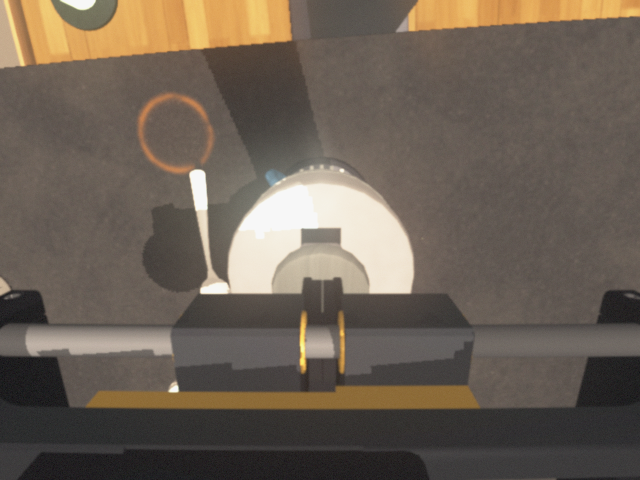

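move_arm([
  [[0,-0.3,0.8,0,0,0,-1],[0,-0.2,0.8,0,0,0,-1],[0,-0.1,0.6,0,0,0,-1],[0,0,0.5,0,0,0,-1],[0,0,0,0,0,0,-1]],
])

```text
time_s: 5.08
tcp_pos: [0.4327, -0.1111, 0.2334]
ee_rot: [[0.074, 0.997, -0.001], [0.997, -0.074, -0.0], [-0.0, -0.001, -1.0]]
wrist_force: [-0.5, 0.5, 2.7]
gripper_width: 0.008
```

move_arm([
  [[0,0,0.3,0,0,0,-1],[0,0,0,0,0,0,-1]],
])

```text
time_s: 5.32
tcp_pos: [0.4327, -0.1111, 0.2299]
ee_rot: [[0.074, 0.997, -0.001], [0.997, -0.074, 0.0], [0.0, -0.001, -1.0]]
wrist_force: [-0.6, -0.3, 1.0]
gripper_width: 0.01
```

move_arm([
  [[0,0,0.2,0,0,0,-1],[0,0,0,0,0,0,-1]],
])

```text
time_s: 5.58
tcp_pos: [0.433, -0.1111, 0.2284]
ee_rot: [[0.074, 0.997, -0.0], [0.997, -0.074, 0.0], [-0.0, -0.0, -1.0]]
wrist_force: [-1.1, -0.3, 2.0]
gripper_width: 0.003
```

move_arm([
  [[0,0,0.15,0,0,0,-1],[0,0,0,0,0,0,-1]],
])

```text
time_s: 5.82
tcp_pos: [0.4331, -0.1112, 0.2281]
ee_rot: [[0.073, 0.997, 0.0], [0.997, -0.073, -0.0], [-0.0, 0.0, -1.0]]
wrist_force: [-3.2, 1.4, 7.5]
gripper_width: 0.003
```

move_arm([
  [[0,0,0.15,0,0,0,-1],[0,0,0,0,0,0,-1]],
])

```text
time_s: 6.08
tcp_pos: [0.4331, -0.1113, 0.2279]
ee_rot: [[0.073, 0.997, 0.001], [0.997, -0.073, -0.001], [-0.001, 0.001, -1.0]]
wrist_force: [-6.4, 2.3, 13.1]
gripper_width: 0.009
```

move_arm([
  [[0,0,-2,0,0,0,-1],[0,0,-4,0,0,0,-1],[0,0,-5,0,0,0,-1],[0,0,-5,0,0,0,-1],[0,0,0,0,0,0,-1]],
])

```text
time_s: 6.7
tcp_pos: [0.4352, -0.1112, 0.3894]
ee_rot: [[0.074, 0.997, 0.01], [0.997, -0.074, 0.0], [0.001, 0.01, -1.0]]
wrist_force: [0.2, -0.5, -0.7]
gripper_width: 0.006
```

Run:
```python
from h import *
s=r.sense();print(s["time_s"],s["tcp_pos"],s["wrist_force"],mt(P0,s))
c=r.capture("wrist")["color"];cv2.imwrite("pics/w5.png",c)
```

```text
6.7 [ 0.43516055 -0.11120952  0.38941268] [ 0.23189918 -0.490413   -0.7487413 ] [-0.11011991  0.00074903  0.38941268]
```

View pics/w5.png

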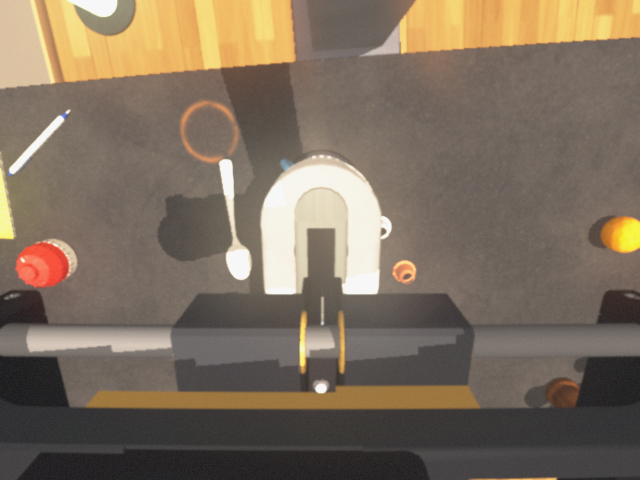

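move_arm([
  [[0,4,0,0,0,0,-1],[0,4,0,0,0,0,-1],[-1,4,0,0,0,0,-1],[0,2,0,0,0,0,-1],[0,0,0,0,0,0,-1]],
])

```text
time_s: 7.38
tcp_pos: [0.5727, -0.1313, 0.3819]
ee_rot: [[0.074, 0.997, -0.006], [0.997, -0.074, 0.001], [0.0, -0.006, -1.0]]
wrist_force: [0.1, -0.2, 0.2]
gripper_width: 0.006
```

Run:
```python
from h import *
s=r.sense();print(s["time_s"],s["tcp_pos"],s["wrist_force"],mt(P0,s))
c=r.capture("wrist")
np.savez("w6.npz",tfc=c["tool_from_camera"],pos=s["tcp_pos"],rot=s["ee_rot"],k=[c["fx"],c["fy"],c["cx"],c["cy"]],D=c["D"])
a=c["color"][100:300,220:420];cv2.imwrite("pics/w6.png",cv2.resize(a,None,fx=3,fy=3,interpolation=cv2.INTER_CUBIC))
```

```text
7.375 [ 0.57272457 -0.1312607   0.3818644 ] [ 0.13611545 -0.17839809  0.19141298] [ 0.02854305 -0.00917528  0.3818644 ]
```

View pics/w6.png

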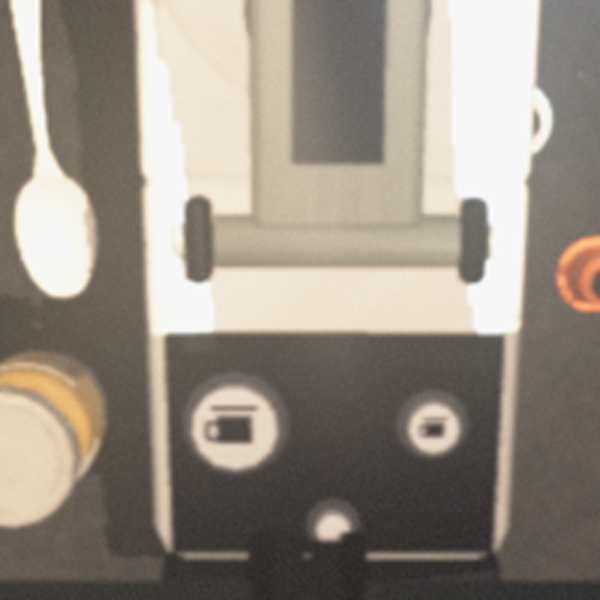

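Run:
```python
from h import *
w=wun("w6.npz",[[297.8,242.5],[364.2,242.5]],.222);print(w,toM(P0,w),np.linalg.norm(w[0]-w[1]))
s=r.sense();print(mt(P0,s))
```

```text
[[ 0.59078008 -0.15543168  0.222     ]
 [ 0.595338   -0.09386847  0.222     ]] [[ 0.04831999 -0.03195928]
 [ 0.04835775  0.02977242]] 0.06173170614352706
[ 0.02779807 -0.00922538  0.38295842]
```

move_arm([
  [[-1.1,1,2,0,0,0,-1],[-1.1,1,4,0,0,0,-1],[0,0,4,0,0,0,-1],[0,0,3,0,0,0,-1],[0,0,1.2,0,0,0,-1],[0,0,0,0,0,0,-1]],
])

```text
time_s: 8.18
tcp_pos: [0.5898, -0.1548, 0.2436]
ee_rot: [[0.073, 0.997, -0.001], [0.997, -0.073, -0.0], [-0.0, -0.001, -1.0]]
wrist_force: [-0.4, -0.1, 0.7]
gripper_width: -0.001
```

Run:
```python
from h import *
s=r.sense();print(s["time_s"],s["tcp_pos"],s["wrist_force"],mt(P0,s))
```

```text
8.175 [ 0.58984273 -0.15475168  0.24358865] [-0.36175101 -0.14797338  0.68098957] [ 0.04733537 -0.03134974  0.24358865]
```

Aligned. I'll press in small steps and watch the force.

move_arm([
  [[0,0,1,0,0,0,-1],[0,0,0.8,0,0,0,-1],[0,0,0.4,0,0,0,-1],[0,0,0,0,0,0,-1]],
])

```text
time_s: 8.68
tcp_pos: [0.5903, -0.1548, 0.2216]
ee_rot: [[0.074, 0.997, -0.0], [0.997, -0.074, -0.0], [-0.0, -0.0, -1.0]]
wrist_force: [-0.6, -1.3, 0.9]
gripper_width: 0.003
```

move_arm([
  [[0,0,0.25,0,0,0,-1],[0,0,0,0,0,0,-1]],
])

```text
time_s: 8.93
tcp_pos: [0.5906, -0.1549, 0.2195]
ee_rot: [[0.074, 0.997, 0.001], [0.997, -0.074, -0.0], [-0.0, 0.001, -1.0]]
wrist_force: [-0.4, -0.2, 2.4]
gripper_width: 0.008
```

move_arm([
  [[0,0,0.15,0,0,0,-1],[0,0,0,0,0,0,-1]],
])

```text
time_s: 9.18
tcp_pos: [0.5906, -0.1549, 0.218]
ee_rot: [[0.074, 0.997, 0.001], [0.997, -0.074, -0.0], [-0.0, 0.001, -1.0]]
wrist_force: [-1.2, 0.7, 4.1]
gripper_width: 0.004
```

move_arm([
  [[0,0,0.12,0,0,0,-1],[0,0,0,0,0,0,-1]],
])

```text
time_s: 9.43
tcp_pos: [0.5906, -0.1549, 0.2172]
ee_rot: [[0.074, 0.997, 0.001], [0.997, -0.074, -0.0], [-0.0, 0.001, -1.0]]
wrist_force: [-0.8, 1.5, 6.2]
gripper_width: 0.003
```

move_arm([
  [[0,0,0.1,0,0,0,-1],[0,0,0,0,0,0,-1]],
])

```text
time_s: 9.68
tcp_pos: [0.5906, -0.155, 0.2171]
ee_rot: [[0.073, 0.997, 0.002], [0.997, -0.073, -0.001], [-0.001, 0.002, -1.0]]
wrist_force: [-2.8, 2.0, 9.3]
gripper_width: 0.001
```

move_arm([
  [[0,0,-1,0,0,0,-1],[0,0,-3,0,0,0,-1],[0,0,-4,0,0,0,-1],[0,0,-5,0,0,0,-1],[1.1,-1.5,-4,0,0,0,-1],[1.1,-1.5,0,0,0,0,-1],[0,-2,0,0,0,0,-1],[0,0,0,0,0,0,-1]],
])

```text
time_s: 10.68
tcp_pos: [0.5413, -0.129, 0.3857]
ee_rot: [[0.073, 0.997, 0.0], [0.997, -0.073, 0.0], [0.001, 0.0, -1.0]]
wrist_force: [1.0, -0.4, 1.0]
gripper_width: 0.012
```

Run:
```python
from h import *
s=r.sense();print(s["time_s"],s["tcp_pos"],s["wrist_force"],mt(P0,s))
c=r.capture("wrist")
np.savez("w7.npz",tfc=c["tool_from_camera"],pos=s["tcp_pos"],rot=s["ee_rot"],k=[c["fx"],c["fy"],c["cx"],c["cy"]],D=c["D"])
a=c["color"][60:310,170:470];cv2.imwrite("pics/w7.png",cv2.resize(a,None,fx=2.4,fy=2.4,interpolation=cv2.INTER_CUBIC))
```

```text
10.675 [ 0.54129885 -0.12896238  0.38565493] [ 0.99635881 -0.4313504   0.9510179 ] [-0.0029666  -0.00918426  0.38565493]
```

View pics/w7.png

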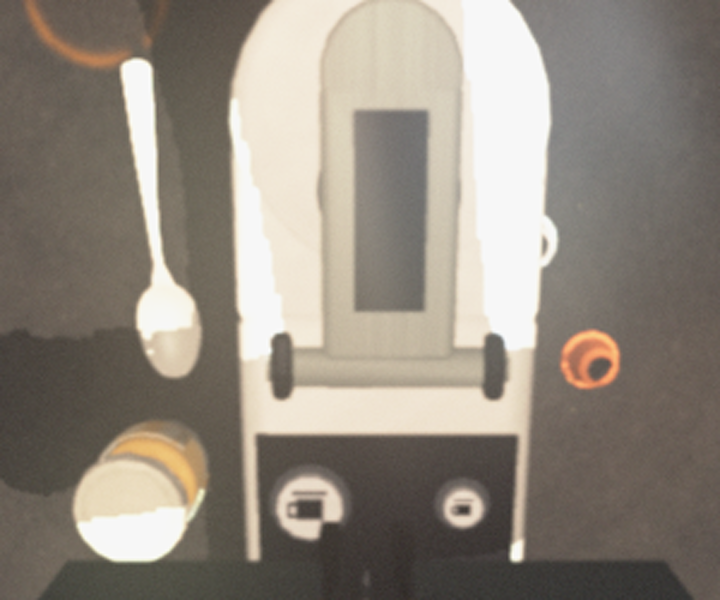

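move_arm([
  [[-4.5,-2.2,0,0,0,0,-1],[-4.5,-2.2,0,0,0,0,-1],[-4.5,-2.2,0,0,0,0,-1],[-4.5,-2.2,0,0,0,0,-1],[-4.5,-2.2,0,0,0,0,-1],[-4.5,-2.2,0,0,0,0,-1],[-4.5,-2.2,0,0,0,0,-1],[-4.5,-2.2,0,0,0,0,-1],[-4.5,-2.2,0,0,0,0,-1],[-4.5,-2.2,0,0,0,0,-1],[0,0,0,0,0,0,-1]],
])

```text
time_s: 12.1
tcp_pos: [0.288, -0.5646, 0.3826]
ee_rot: [[0.079, 0.997, -0.002], [0.997, -0.079, 0.003], [0.003, -0.002, -1.0]]
wrist_force: [0.4, 0.2, -0.2]
gripper_width: 0.005
```

Run:
```python
from h import *
s=r.sense();print(s["time_s"],s["tcp_pos"],s["wrist_force"])
T=r.capture("top");S=r.capture("scene")
for th in(0,.05,.1,.2,.3):
    P=mw(P0,[[-.01-.13*np.cos(th)+.0075*np.sin(th),0,.22+.13*np.sin(th)+.0075*np.cos(th)]]);print(th,proj(T,P),proj(S,P))
a=np.hstack([cv2.resize(T["color"][180:360,340:480],None,fx=2.8,fy=3.2,interpolation=cv2.INTER_CUBIC),cv2.resize(S["color"][165:345,340:480],None,fx=2.8,fy=3.2,interpolation=cv2.INTER_CUBIC)]);cv2.imwrite("pics/f.png",a)
```

```text
12.1 [ 0.28800489 -0.56459754  0.38260924] [ 0.42521057  0.2083078  -0.22674241]
0 [[388.76002766 342.90124989]] [[431.07519201 286.32252312]]
0.05 [[389.23891867 342.51759906]] [[431.63596247 284.47317984]]
0.1 [[389.75067497 341.95267081]] [[432.13966279 282.45302189]]
0.2 [[390.86927114 340.2723631 ]] [[432.9656813  277.91498525]]
0.3 [[392.10735305 337.8529886 ]] [[433.5345459  272.74560915]]
```

View pics/f.png

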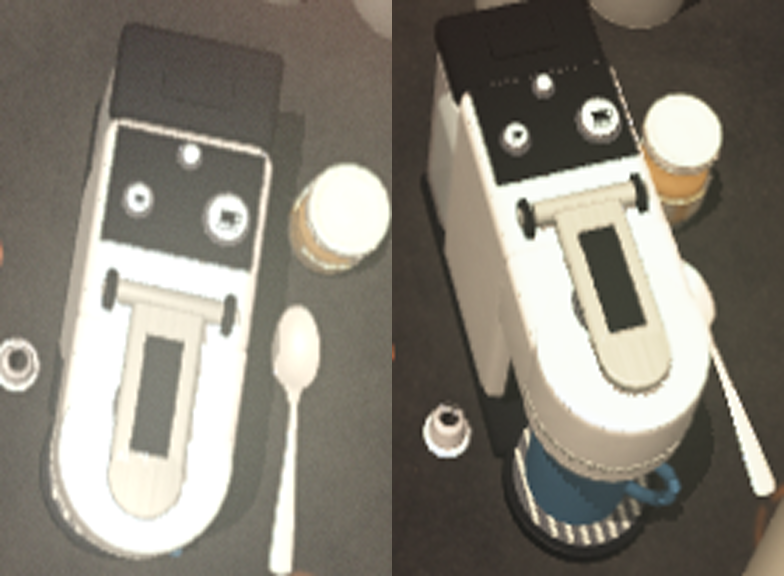

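```bash
python3 -c "
from station import r
print(r.finish_job())"
```

```text
the job is handed in; nothing more can be done
None
```

The lever is shut and the large-cup key was pressed all the way in and let go. I handed the job in after about 12 s, with the arm clear of everything.

- **Lever:** I pushed it down along its arc with the closed fingertips until it hit a hard stop at 228 mm. The wrist read about 13 N upward there. I saw no distinct click in the force readings. The lever stayed flat for about 6 s after I let go. In the last pictures its end is within about 0.05 rad of shut in the scene view. The top view is a few pixels off the predicted position but also fits a lever lying flat.
- **Large-cup key:** It is on the right seen from the nose. I pressed it from 222 mm to its stop at 217 mm, the full 5 mm. I pushed on to about 9 N to be sure it was at the stop, about twice its 4.2 N spring force. It looks out again in the last pictures, though I did not measure its height.
- **Everything else:** The small-cup and power keys, mug, spoon, jar and capsules look untouched in the final pictures. I did not check the mandarin in the final crops, but the arm never went near it.

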